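# Broken awl into the sprung-flap scrap box

### The arm

A 6-joint arm with a two-finger parallel gripper is mounted at the origin on a cart in front of the work surface, level with it; the furniture and walls round the work are solid. World frame = base frame: x ahead of the robot, y to its left, z up, the work surface at z = 0. Lengths are in m, angles in rad, forces in N, time in s.
With the tool pointing down it reaches from about 0.3 to 1 m from the base axis. Payload 5.1 kg.
Tool frame: the origin (TCP) lies midway between the tips of the shut fingers; the grasp point (between the pads) lies 19 mm behind it; z points along the fingers, y is the line along which they close (so a half turn about z gives the same grasp; the last joint's range is limited). The gripper opens to 95 mm and grips with 3 to 60 N. Pads are 20 mm wide; open, the fingers measure 119 mm over their backs; the gripper's body (75 mm by 180 mm) begins 59 mm behind the grasp point.
Start: joints at [-0.083, 0.124, 1.65, -0, 1.367, -0.083], TCP at [0.65, -0, 0.215] pointing down, gripper open.
Joint ranges: [-2.61, 2.61], [-1.02, 2.33], [0.03, 2.71], [-1.35, 4.49], [0.32, 2.68], [-2.91, 2.91]. Speed limits (rad/s): [2.57, 2.57, 3.14, 3.14, 3.14, 3.14].

### API

Orientations are given as a unit quaternion [w, x, y, z].
In Python, from station import r, eyes gives the robot as it stands.
- The arm moves only by the tool step_arm, never from a script. Its argument "moves" is a list of rows, each a list of 7 numbers: the closure, from 0 (fully open) to 1 (shut), then the shift along the world's x, y, z in mm, then the turn, a rotation vector about the world's x, y, z in degrees. A call has 1 to 10 rows; each row shifts and turns the commanded pose from where the row before left it; what a row does not reach is not made up. A row lasts 1/12 s, in which the tool goes at most 41.7 mm and 7.16 degrees, less where a joint would pass 70% of its speed; a pose out of reach is approached as far as the arm can. A call with a gripper value outside its range is refused whole. The fingers move at their own pace and stop on an object; "force" is the grip in N (left out, the last holds). Time passes only in rows, so rows that do not move let the fingers close. It gives the time, the measured TCP pose, the force, the opening and the grip force at its end, in the units of the state.
- r.read_state(): the state, without advancing time (a new reading comes with each control period).
- eyes.camera(name): name is "scene" or "side" or "wrist"; returns the picture (400x640x3 uint8, blue, green, red); there is no depth.
- eyes.camera_params(name): a dict with "camera_matrix" (3x3 intrinsics, pixels), "T" (4x4, takes a point from camera to world coordinates); the wrist camera has in their place "tool_from_camera" (4x4, takes a point from camera to tool coordinates, whose origin is the TCP and whose axes are the flange's). Camera axes: x right, y down, z forward; pixel columns grow to the right and rows downward; lengths in m; the calibration is good to about 2 mm. The wrist camera is an equidistant fisheye: a pixel r from the principal point sees the ray r / f radians off the axis. A picture is of the moment at which its call begins: read the wrist's pose just before it. camera_params takes no time and is no camera call.
- r.finish_job(): hands the job in; it is judged then, once.
The state is a dict: "time": time; "q": joint angles; "qvel": joint speeds; "joint_efforts": joint torques, N m; "tool_pos": TCP position; "ee_rot": TCP orientation; "force": force on the tool from outside, world axes, zero at the start; "moment": the same for the moment, N m; "opening": finger opening in m; "gripper_force": force on a finger pad.
Only numpy, scipy, OpenCV 4.12 (cv2) and the standard library are available. Lean on these libraries where they do the work, as an engineer would, in place of code of your own. Each camera call takes 0.05 s, during which the arm holds its last target. There are 200 camera calls.

### The job

The awl whose blade has snapped off is scrap. Pick it up, push the sprung flap of the plywood scrap box open with it and let it drop inside while the flap is still held open, then come away so that the flap springs shut. Leave the whole awl where it lies.

Things in the scene. Friction and masses are not known exactly. Their poses are not given: they have to be found in the camera images.
- broken_awl_center (a point): Centre, half-way up (13 mm above its underside), of the broken awl: a dark wooden handle, 26 mm thick at its butt and 18 mm at its neck, with a short brass ferrule and only an 11 mm stump of blade; 85 mm long, 60 g, loose, lying on the counter. Its y axis runs along the handle towards the stump (butt at y = -42.5 mm; the wooden handle reaches y = +23.5 mm), its z axis points up.
- slot (a point): Centre of the slot in the top of the scrap box, level with the box's top face, 160 mm above the counter. The box is plywood with an aluminium top frame, 180 mm along this point's x axis by 200 mm along its y axis, fixed to the counter, standing square to these axes; z is up. The slot measures 120 mm along x by 140 mm along y and is closed by a steel flap. Below it the box is hollow and empty, its floor 152 mm below the top; walls 10 mm thick.
- flap (a joint): Angle of the steel flap in the slot, rad: 0 shut (level, 1 mm below the top face), 1.35 fully open. 118 mm long, hinged along y on the slot's +x edge (x = +60 mm); its free edge at -x swings down into the box. A spring shuts it: about 2 N at the slot's centre starts it, up to 6 N wide open. The awl does not open it by its weight, and slides off it only if it is held steep (1 rad or more).
- whole_awl: The whole awl, loose on the counter: same kind of wooden handle but with a long steel blade, 145 mm long and 28 mm thick overall. Origin at the centre of its underside; y axis along its length (handle at +y, blade at -y).
There are look-alikes about, which are no part of the job. Of the things shaped like the part that bears broken_awl_center, the dark wooden one is meant.

How it is judged:
On the way, in this order (a step that is already met when the one before it is completed fails the run):
1. the flap is held pushed open, at least 0.5 rad, by the gripper with the broken awl still in its fingers, over or in the slot (value of joint flap above 0.5 rad and contact force between the fingers and broken_awl above 0.5 N and x of broken_awl_center in the frame of slot between -0.08 and 0.08 m and y of broken_awl_center in the frame of slot between -0.095 and 0.095 m), for 0.2 s.
2. the broken awl has dropped into the box (z of broken_awl_center in the frame of slot below -0.095 m and contact force between the fingers and broken_awl below 0.1 N and x of broken_awl_center in the frame of slot between -0.08 and 0.08 m and y of broken_awl_center in the frame of slot between -0.095 and 0.095 m), for 0.2 s.
At the end, for the whole second after the job is handed in: The broken awl lies at rest inside the scrap box, its centre at least 80 mm below the box's top; the flap is shut again (below 0.1 rad); the whole awl is within 30 mm of where it lay (z of broken_awl_center in the frame of slot below -0.08 m and x of broken_awl_center in the frame of slot between -0.08 and 0.08 m and y of broken_awl_center in the frame of slot between -0.095 and 0.095 m and value of joint flap below 0.1 rad and linear speed of broken_awl below 0.03 m/s and distance of whole_awl from where it was at the start of the episode below 0.03 m); the robot touches nothing.
It fails at once if the whole awl is moved more than 30 mm (distance of whole_awl from where it was at the start of the episode above 0.03 m).
It also fails if it takes over 38 s, if anything falls off the work surface, if the arm or the gripper's body presses on something with over 40 N, if the wrist force passes 120 N, or if a joint passes its speed limit or range.

## Working session

There is one attempt and no reset: what is moved stays moved. The work goes in short steps, Python scripts to look and compute and a tool call to move; the robot and the scene stay as the last step left them, time stands still between calls to the robot, and variables do not carry over. Pictures are saved under pics/ and viewed, at most 12 in all, crops included, and the job is handed in when it is done.

Besides the shell and the picture viewer there is one more tool, called after "Call:" in YAML: its name, and indented under it one key for each argument. step_arm: Moves the arm, as the interface text tells. Its arguments: {"type":"object","properties":{"moves":{"type":"array"},"force":{"type":"number"}},"required":["moves"]}

```bash
mkdir -p pics; cat > h.py <<'E'
import numpy as np, cv2
from scipy.spatial.transform import Rotation as R
from station import r, eyes
def ray(name,u,v,st=None):
    p=eyes.camera_params(name);K=np.array(p["camera_matrix"])
    a=np.array([(u-K[0,2])/K[0,0],(v-K[1,2])/K[1,1]])
    if name=="wrist":
        th=np.hypot(*a);d=np.array([*(a/th*np.sin(th)),np.cos(th)]) if th>0 else np.array([0,0,1.])
        q=st["ee_rot"];T=np.eye(4);T[:3,:3]=R.from_quat([q[1],q[2],q[3],q[0]]).as_matrix();T[:3,3]=st["tool_pos"]
        T=T@np.array(p["tool_from_camera"])
    else:
        d=np.array([*a,1.]);T=np.array(p["T"])
    return T[:3,3],T[:3,:3]@d
def plane(name,u,v,z,st=None):
    o,d=ray(name,u,v,st);return o+d*(z-o[2])/d[2]
E
python3 - <<'E'
from h import *
st=r.read_state();print(st)
for n in("scene","side","wrist"):
    cv2.imwrite(f"pics/{n}0.png",eyes.camera(n));p=eyes.camera_params(n);print(n,p)
E
```

```text
{'time': 0.0, 'q': array([-8.26056596e-02,  1.24506173e-01,  1.65167306e+00, -2.17015017e-05,
        1.36747218e+00, -8.25659423e-02]), 'qvel': array([-9.62898392e-04, -1.59004482e-03,  1.86216087e-03, -8.02140764e-04,
        1.18565102e-03, -1.16644555e-05]), 'joint_efforts': array([-6.25927078e-04, -4.17603564e+01, -3.59935069e+01,  7.73367751e-02,
        4.92534391e-02, -1.75303944e-04]), 'tool_pos': array([6.49362399e-01, 1.38121788e-05, 2.13386902e-01]), 'ee_rot': array([-7.78576612e-04,  7.07118892e-01,  7.07093921e-01, -6.73462769e-04]), 'force': array([-0.33384563,  0.89066118,  0.20339368]), 'moment': array([ 0.05275014,  0.03869973, -0.00248965]), 'gripper_force': 0.0, 'opening': 0.09489883445326772}
scene {'camera_matrix': array([[378.49586209,   0.        , 316.13087763],
       [  0.        , 378.49586209, 197.22663101],
       [  0.        ,   0.        ,   1.        ]]), 'T': array([[-0.72441049, -0.49952642,  0.47508188,  0.11258343],
       [-0.68925812,  0.5371863 , -0.48616264,  0.44462883],
       [-0.0123564 , -0.67963537, -0.73344604,  0.75659796],
       [ 0
[... 322 characters left out ...]
0304364, -0.72869172,  0.78480701],
       [ 0.01482061, -0.76706333, -0.64140019,  0.78067015],
       [ 0.        ,  0.        ,  0.        ,  1.        ]])}
wrist {'camera_matrix': array([[309.70691629,   0.        , 319.45717736],
       [  0.        , 309.70691629, 201.85214023],
       [  0.        ,   0.        ,   1.        ]]), 'tool_from_camera': array([[-2.56724954e-04, -9.65388382e-01, -2.60816422e-01,
         7.35621293e-02],
       [ 9.99999540e-01, -6.80437457e-06, -9.59126612e-04,
        -3.91819639e-04],
       [ 9.24154995e-04, -2.60816549e-01,  9.65387940e-01,
        -1.71384501e-01],
       [ 0.00000000e+00,  0.00000000e+00,  0.00000000e+00,
         1.00000000e+00]])}
```

View pics/scene0.png

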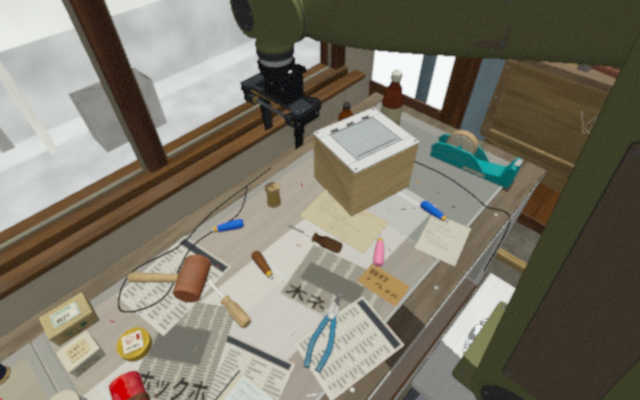

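View pics/wrist0.png

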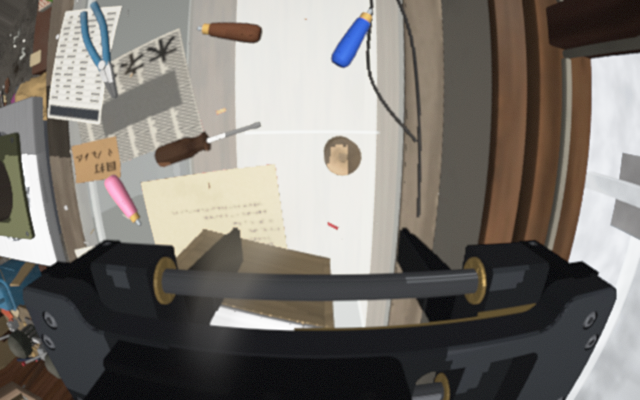

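View pics/side0.png

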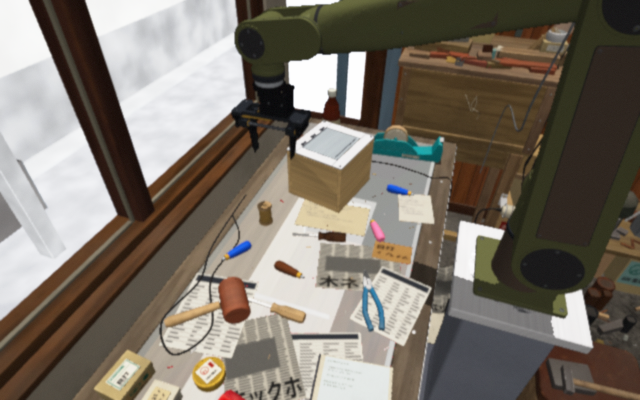

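Candidates (wrist px): brown handle with brass tip and short stump at (232,32), brown handle with a long blade at (182,150) (the whole awl), blue (352,40), pink (122,200). In the scene view there are also a pale wood one with a blade at (235,310) and a blue one at (433,210). I choose (232,32), which is scene (262,263), and check it in one close crop together with the box top.

```bash
python3 - <<'E'
from h import *
s=cv2.imread("pics/scene0.png");w=cv2.imread("pics/wrist0.png");d=cv2.imread("pics/side0.png")
a=cv2.resize(s[90:215,300:430],(416,400),interpolation=3)
b=cv2.resize(w[5:65,180:280],(333,200),interpolation=3)
c=cv2.resize(s[235:295,230:330],(333,200),interpolation=3)
cv2.imwrite("pics/c1.png",np.hstack([a,np.vstack([b,c])]))
# brown mask in wrist crop
st=r.read_state()
hsv=cv2.cvtColor(w,cv2.COLOR_BGR2HSV)
m=np.zeros(w.shape[:2],np.uint8);m[8:60,190:285]=255
m&=((hsv[...,1]>90)&(hsv[...,2]<230)).astype(np.uint8)*255
cs,_=cv2.findContours(m,0,1);c=max(cs,key=cv2.contourArea)
print(cv2.contourArea(c),cv2.minAreaRect(c))
P=np.array([plane("wrist",*p[0],0.013,st)[:2] for p in c]).astype(np.float32)
print("broken rect",cv2.minAreaRect(P*1000)); print(P[P[:,0].argmin()],P[P[:,0].argmax()],P[P[:,1].argmin()],P[P[:,1].argmax()])
for n,u,v in(("handle",157,158),("tip",260,124)):print("whole",n,plane("wrist",u,v,0.012,st))
for n,(u,v) in dict(L=(314,137),B=(355,167),R=(418,146),T=(374,107)).items():print(n,plane("scene",u,v,0.16))
for n,u,v in(("butt",254,252),("tip",272,279)):print("scene",n,plane("scene",u,v,0.013))
E
```

```text
750.0 ((230.90997314453125, 30.130001068115234), (57.84133529663086, 16.970563888549805), 8.130102157592773)
broken rect ((538.86865234375, 191.01400756835938), (22.093992233276367, 76.76461029052734), 76.75669860839844)
[0.50125164 0.19872142] [0.576796   0.18639888] [0.5696009  0.17379716] [0.5037628  0.20391208]
whole handle [0.43198122 0.03320682 0.012     ]
whole tip [0.57668957 0.07007384 0.012     ]
L [ 0.64564404 -0.09712883  0.16      ]
B [ 0.49887811 -0.08130506  0.16      ]
R [ 0.43431545 -0.24411333  0.16      ]
T [ 0.61561174 -0.30418588  0.16      ]
scene butt [0.58011115 0.18001244 0.013     ]
scene tip [0.49470781 0.19947574 0.013     ]
```

View pics/c1.png

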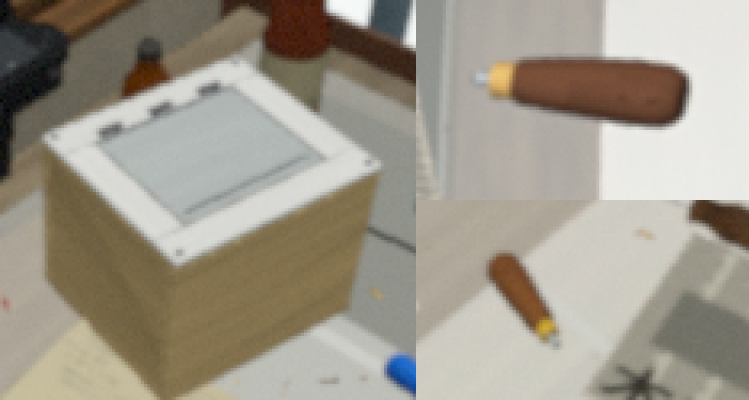

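The crop confirms it: dark handle, brass ferrule and short stump pointing to -x. The box's hinges are on its far edge, L–T in the scene view, with corners at crop (44,138), (178,265), (382,163) and (243,60).

```bash
python3 - <<'E'
from h import *
f=lambda x,y:plane("scene",300+x/3.2-.35,90+y/3.2-.35,0.16)[:2]
o={k:f(*v) for k,v in dict(L=(44,138),B=(178,265),R=(382,163),T=(243,60)).items()}
s={k:f(*v) for k,v in dict(L=(98,136),B=(187,224),R=(325,157),T=(232,81)).items()}
for q in(o,s):
    c=sum(q.values())/4;print({k:v.round(3) for k,v in q.items()},"c",c)
    ax=(q["L"]+q["T"]-q["B"]-q["R"])/2;ay=(q["L"]+q["B"]-q["R"]-q["T"])/2
    print(np.linalg.norm(ax),np.degrees(np.arctan2(ax[1],ax[0])),np.linalg.norm(ay),np.degrees(np.arctan2(ay[1],ay[0])))
q=cv2.imread("pics/side0.png");cv2.imwrite("pics/c2.png",cv2.resize(q[110:210,270:390],(720,600),interpolation=3))
E
```

```text
{'L': array([ 0.659, -0.109]), 'B': array([ 0.487, -0.068]), 'R': array([ 0.444, -0.264]), 'T': array([ 0.608, -0.302])} c [ 0.54945003 -0.18536662]
0.1727118140802637 -13.251624612058666 0.20011699126651808 76.5631338045648
{'L': array([ 0.629, -0.14 ]), 'B': array([ 0.51 , -0.106]), 'R': array([ 0.481, -0.24 ]), 'T': array([ 0.596, -0.271])} c [ 0.55392603 -0.18915348]
0.12168488157007237 -15.469956022704707 0.13623138994388495 76.94311799558864
```

View pics/c2.png

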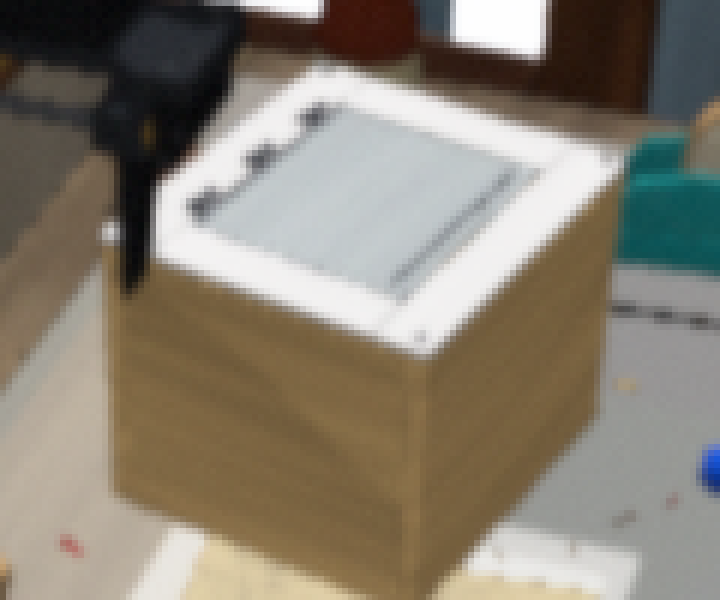

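Call:
step_arm:
  moves:
    - [0, -15, 40, 0, 0, 0, 0]
    - [0, -15, 40, 0, 0, 0, 0]
    - [0, -15, 40, 0, 0, 0, 0]
    - [0, -15, 30, 0, 0, 0, 0]
    - [0, -20, 20, -10, 0, 0, 0]
    - [0, -20, 10, -20, 0, 0, 0]
    - [0, -15, 5, -30, 0, 0, 0]
    - [0, 0, 0, 0, 0, 0, 0]
    - [0, 0, 0, 0, 0, 0, 0]
  force: 25

```text
time: 0.9
tool_pos: [0.5343, 0.1818, 0.1526]
ee_rot: [-0.001, 0.707, 0.707, -0.002]
force: [1.1, 0.0, -0.0]
opening: 0.0949
gripper_force: 0.0
```

The side view agrees: hinges on the far (+x) edge of the slot, box axes about -13.5° in world. Next I refine the awl from near.

```bash
cat > awl.py <<'E'
from h import *
def awl(fn):
    st=r.read_state();w=eyes.camera("wrist");cv2.imwrite(fn,w)
    hsv=cv2.cvtColor(w,cv2.COLOR_BGR2HSV)
    m=((hsv[...,1]>90)&(hsv[...,2]>40)&((hsv[...,0]<35)|(hsv[...,0]>170))).astype(np.uint8)*255
    cs,_=cv2.findContours(cv2.morphologyEx(m,2,np.ones((3,3))),0,1)
    for c in cs:
        if cv2.contourArea(c)<300: continue
        P=np.array([plane("wrist",*p[0],0.013,st)[:2] for p in c]).astype(np.float32)*1000
        (cx,cy),(a,b),_=cv2.minAreaRect(P)
        if abs(cx-539)<60 and abs(cy-191)<60:
            bx=cv2.boxPoints(((cx,cy),(a,b),_));e=sorted([(np.linalg.norm(bx[i]-bx[(i+1)%4]),bx[i]-bx[(i+1)%4]) for i in (0,1)],key=lambda t:t[0])[-1][1]
            print(cx,cy,a,b,"axis",np.degrees(np.arctan2(e[1],e[0]))%180,P.min(0),P.max(0),cv2.boundingRect(c))
    print(st["tool_pos"],st["ee_rot"])
E
python3 - <<'E'
from awl import *
awl("pics/w1.png")
for k,(x,y) in dict(L=(108,232),B=(425,350),R=(622,158),T=(325,68)).items(): print(k,plane("side",270+x/6,110+y/6,0.16)[:2])
st=r.read_state();
E
```

```text
563.7494506835938 183.8172607421875 22.46474838256836 26.141450881958008 axis 166.22527 [550.10785 173.22916] [577.0724  196.50809] (336, 178, 27, 23)
[0.53432774 0.18182445 0.15263193] [-0.00103151  0.70674006  0.70746987 -0.00195033]
L [ 0.65923259 -0.10865991]
B [ 0.48987436 -0.06777414]
R [ 0.44512931 -0.26047096]
T [ 0.61332582 -0.29560479]
```

View pics/w1.png

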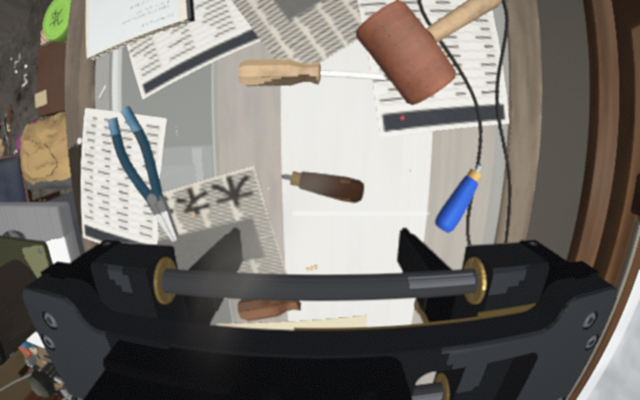

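The awl lies shaded in the picture from butt (363,188) to stump tip (282,177), with the ferrule starting at about (303,181). Nothing tall is close to it.

```bash
python3 - <<'E'
from h import *
st=r.read_state()
A=[plane("wrist",u,v,0.013,st)[:2] for u,v in((363.5,188.5),(303,181),(282,177))]
d=A[2]-A[0];L=np.linalg.norm(d);d/=L
print([a.round(4) for a in A],L,np.degrees(np.arctan2(d[1],d[0])),"centre",(A[0]+A[2])/2,"grasp",(A[0]+A[2])/2-d*.007)
print(st["tool_pos"])
E
```

```text
[array([0.5818, 0.1851]), array([0.5188, 0.193 ]), array([0.4971, 0.1973])] 0.08552249880833844 171.82530788364227 centre [0.5394508  0.19118736] grasp [0.54637968 0.19019202]
[0.53650175 0.18181215 0.1549882 ]
```

Call:
step_arm:
  moves:
    - [0, 1, 1, -5, 0, 0, 7]
    - [0, 1, 1, -5, 0, 0, 7]
    - [0, 1, 1, -5, 0, 0, 7]
    - [0, 1, 1, -5, 0, 0, 7]
    - [0, 1, 1, -5, 0, 0, 7]
    - [0, 1, 1, -5, 0, 0, 7]
    - [0, 1, 1, -5, 0, 0, 7]
    - [0, 1, 1, -5, 0, 0, 7]
    - [0, 1, 0, 0, 0, 0, 7]
    - [0, 0, 0, 0, 0, 0, 7]

```text
time: 1.78
tool_pos: [0.5482, 0.1895, 0.1172]
ee_rot: [0.002, 0.171, 0.985, 0.001]
force: [-0.1, 0.5, 0.6]
opening: 0.0956
gripper_force: 0.0
```

Call:
step_arm:
  moves:
    - [0, 0, 0, -5, 0, 0, 7]
    - [0, 0, 0, -5, 0, 0, 2]
    - [0, 0, 0, 0, 0, 0, 0]
    - [0, 0, 0, 0, 0, 0, 0]

```text
time: 2.12
tool_pos: [0.5472, 0.1896, 0.1065]
ee_rot: [0.001, 0.097, 0.995, 0.0]
force: [-0.2, -0.1, -0.0]
opening: 0.095
gripper_force: 0.0
```

```bash
python3 - <<'E'
from awl import *
awl("pics/w2.png")
E
```

```text
564.9747314453125 184.483154296875 20.981361389160156 27.803855895996094 axis 169.37447 [552.5876  172.90198] [579.3871  197.35081] (306, 209, 24, 30)
[0.5472275  0.18963473 0.10652226] [1.36328021e-03 9.70524060e-02 9.95278250e-01 4.20514102e-04]
```

View pics/w2.png

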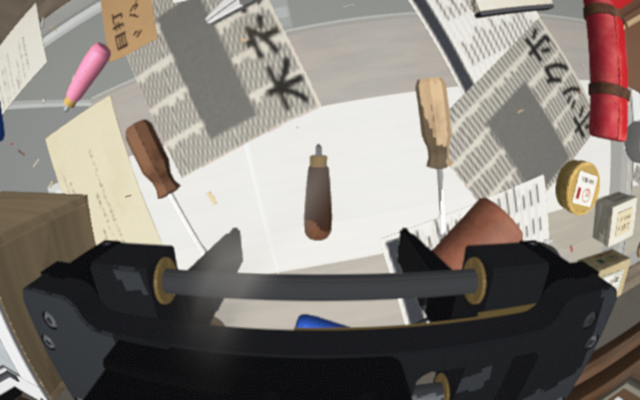

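The awl is centred between the fingers and square to them (stump (318,148), butt (317,238)). I close the fingers partly, to keep clear of the mallet, and descend.

Call:
step_arm:
  moves:
    - [0.4, 0, 0, -15, 0, 0, 0]
    - [0.4, 0, 0, -20, 0, 0, 0]
    - [0.4, 0, 0, -20, 0, 0, 0]
    - [0.4, 0, 0, -20, 0, 0, 0]
    - [0.4, 0, 0, -15, 0, 0, 0]
    - [0.4, 0, 0, -8, 0, 0, 0]
    - [0.4, 0, 0, -4, 0, 0, 0]
    - [0.4, 0, 0, 0, 0, 0, 0]
    - [0.4, 0, 0, 0, 0, 0, 0]

```text
time: 2.92
tool_pos: [0.5461, 0.1902, 0.0038]
ee_rot: [0.001, 0.096, 0.995, 0.0]
force: [1.2, 0.4, -0.7]
opening: 0.0573
gripper_force: 0.0
```

Call:
step_arm:
  moves:
    - [1, 0, 0, 0, 0, 0, 0]
    - [1, 0, 0, 0, 0, 0, 0]
    - [1, 0, 0, 0, 0, 0, 0]
    - [1, 0, 0, 0, 0, 0, 0]
    - [1, 0, 0, 0, 0, 0, 0]
    - [1, 0, 0, 0, 0, 0, 0]
  force: 25

```text
time: 3.42
tool_pos: [0.5452, 0.19, 0.0029]
ee_rot: [0.0, 0.096, 0.995, -0.0]
force: [0.0, 0.2, 1.7]
opening: 0.0259
gripper_force: 25.0
```

Call:
step_arm:
  moves:
    - [1, 0, 0, 20, 0, 0, 0]
    - [1, 0, 0, 35, 0, 0, 0]
    - [1, 0, 0, 40, 0, 0, 0]
    - [1, 0, 0, 40, 0, 0, -7]
    - [1, 0, 0, 40, 0, 0, -7]
    - [1, 0, 0, 40, 0, 0, -7]
    - [1, 0, -15, 25, 0, 0, -7]
    - [1, -1, -30, 0, 0, 0, -7]
    - [1, -1, -30, 0, 0, 0, -7]
    - [1, -1, -30, 0, 0, 0, -7]

```text
time: 4.25
tool_pos: [0.542, 0.0842, 0.2434]
ee_rot: [0.001, 0.502, 0.865, 0.0]
force: [-0.2, -1.3, -1.1]
opening: 0.0266
gripper_force: 25.0
```

Call:
step_arm:
  moves:
    - [1, -2, -35, 0, 0, 0, -7]
    - [1, -2, -35, 0, 0, 0, -7]
    - [1, -2, -35, 0, 0, 0, -7]
    - [1, -2, -35, 0, 0, 0, -7]
    - [1, -2, -35, 0, 0, 0, -7]
    - [1, -2, -35, 0, 0, 0, -7]
    - [1, -1, -30, 0, 0, 0, -1]
    - [1, -1, -20, 0, 0, 0, 0]
    - [1, 0, -10, 0, 0, 0, 0]
    - [1, 0, 0, 0, 0, 0, 0]

```text
time: 5.08
tool_pos: [0.5277, -0.1865, 0.2422]
ee_rot: [-0.0, 0.783, 0.621, -0.0]
force: [-0.2, -0.1, -0.7]
opening: 0.0254
gripper_force: 25.0
```

```bash
python3 - <<'E'
from h import *
print(r.read_state())
s=eyes.camera("scene");d=eyes.camera("side")
a=cv2.resize(s[60:200,280:430],(400,373),interpolation=3);b=cv2.resize(d[70:210,250:400],(400,373),interpolation=3)
cv2.imwrite("pics/p1.png",np.hstack([a,b]))
E
```

```text
{'time': 5.0833, 'q': array([-4.35517763e-01, -9.11990097e-02,  1.82162235e+00, -1.58825864e-04,
        1.41185623e+00, -2.05991180e-01]), 'qvel': array([ 0.04533352, -0.01445841,  0.010745  ,  0.0216794 ,  0.00916289,
        0.0245546 ]), 'joint_efforts': array([-1.09011792e+00, -3.23136985e+01, -3.70499718e+01, -5.61222376e-02,
        2.84047070e-03, -1.31240543e-01]), 'tool_pos': array([ 0.52774714, -0.1865013 ,  0.24224083]), 'ee_rot': array([-2.71913724e-04,  7.83419385e-01,  6.21493317e-01, -2.24001742e-04]), 'force': array([-0.19433294, -0.07188115, -0.66250493]), 'moment': array([-0.01640549,  0.01083835, -0.03761582]), 'gripper_force': 24.9766543507576, 'opening': 0.02537975526752431}
```

View pics/p1.png

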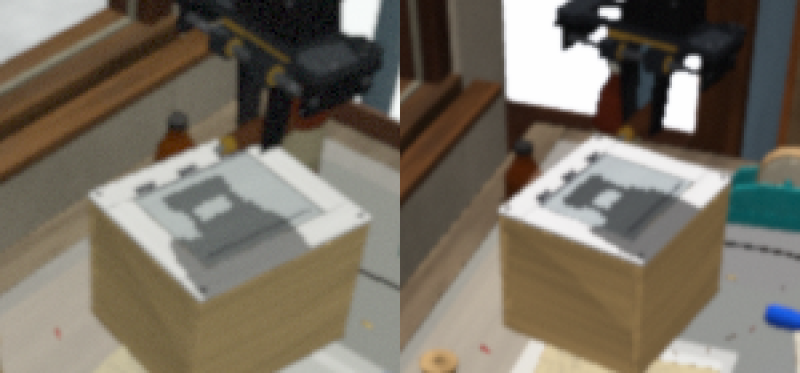

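The picture shows the awl in the fingers above the box, its stump towards the camera side and the fingers square to the slot. I push down through the flap.

Call:
step_arm:
  moves:
    - [1, 5, -1, -20, 0, 0, 0]
    - [1, 0, 0, -25, 0, 0, 0]
    - [1, 0, 0, -20, 0, 0, 0]
    - [1, 0, 0, -15, 0, 0, 0]
    - [1, 0, 0, -15, 0, 0, 0]
    - [1, 0, 0, -15, 0, 0, 0]
    - [1, 0, 0, -10, 0, 0, 0]
    - [1, 0, 0, 0, 0, 0, 0]
  force: 40

```text
time: 5.85
tool_pos: [0.532, -0.184, 0.1205]
ee_rot: [-0.002, 0.782, 0.623, -0.001]
force: [-1.8, 1.3, 0.4]
opening: 0.0258
gripper_force: 40.0
```

Call:
step_arm:
  moves:
    - [1, 0, 0, -10, 0, 0, 0]
    - [1, 0, 0, -10, 0, 0, 0]
    - [1, 0, 0, -6, 0, 0, 0]
    - [1, 5, -1, 0, 0, 0, 0]
    - [1, 6, -2, 0, 0, 0, 0]
    - [1, 5, -2, 0, 0, 0, 0]
    - [1, 0, 0, 0, 0, 0, 0]
    - [1, 0, 0, 0, 0, 0, 0]
    - [1, 0, 0, 0, 0, 0, 0]

```text
time: 6.6
tool_pos: [0.5491, -0.1911, 0.0967]
ee_rot: [-0.0, 0.783, 0.622, -0.0]
force: [-2.8, 0.7, 0.6]
opening: 0.0259
gripper_force: 43.0
```

```bash
python3 - <<'E'
from h import *
st=r.read_state();print(st["tool_pos"],st["force"],st["opening"])
s=eyes.camera("scene");d=eyes.camera("side")
a=cv2.resize(s[60:200,280:430],(400,373),interpolation=3);b=cv2.resize(d[70:210,250:400],(400,373),interpolation=3)
cv2.imwrite("pics/p2.png",np.hstack([a,b]))
E
```

```text
[ 0.54911656 -0.19113963  0.09672617] [-2.8435832   0.67602372  0.5674076 ] 0.025881243220257578
```

View pics/p2.png

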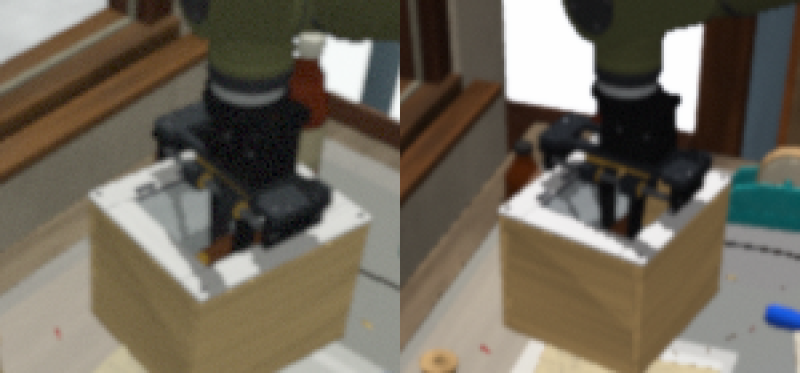

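The flap is steeply open against the far finger, and the awl is still gripped inside the slot. I release it.

Call:
step_arm:
  moves:
    - [0.45, 0, 0, 0, 0, 0, 0]
    - [0.45, 0, 0, 0, 0, 0, 0]
    - [0.45, 0, 0, 0, 0, 0, 0]
    - [0.45, 0, 0, 0, 0, 0, 0]
    - [0.45, 0, 0, 0, 0, 0, 0]
    - [0.45, 0, 0, 0, 0, 0, 0]
    - [0.45, 0, 0, 0, 0, 0, 0]
    - [0.45, 0, 0, 0, 0, 0, 0]
    - [0.45, 0, 0, 0, 0, 0, 0]
    - [0.45, 0, 0, 0, 0, 0, 0]

```text
time: 7.53
tool_pos: [0.549, -0.1909, 0.0965]
ee_rot: [-0.0, 0.783, 0.623, -0.0]
force: [-4.5, 1.4, -0.4]
opening: 0.052
gripper_force: 1.7
```

```bash
python3 - <<'E'
from h import *
st=r.read_state();print(st["tool_pos"],st["force"],st["opening"])
w=eyes.camera("wrist");s=eyes.camera("scene")
a=cv2.resize(s[60:200,280:430],(300,280),interpolation=3)
b=cv2.resize(w[:,:],(480,300))
cv2.imwrite("pics/p3.png",np.hstack([cv2.copyMakeBorder(a,0,20,0,0,0),b]))
E
```

```text
[ 0.54896372 -0.19090282  0.09651269] [-4.46466121  1.39120655 -0.35365128] 0.05197971102208722
```

View pics/p3.png

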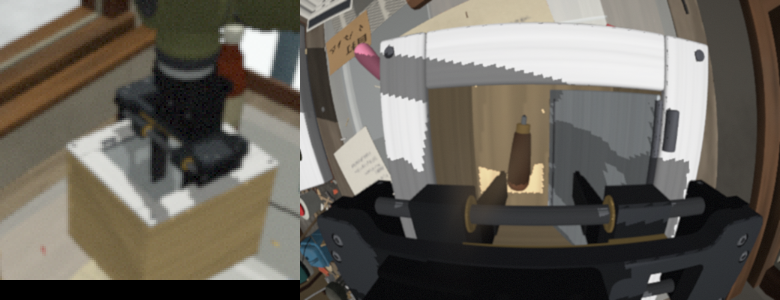

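The wrist view shows the awl lying on the box floor at composite (520,155), clear of the fingers, with the flap still held open. I come away.

Call:
step_arm:
  moves:
    - [0.45, -8, 2, 8, 0, 0, 0]
    - [0.45, 0, 0, 15, 0, 0, 0]
    - [0.45, 0, 0, 15, 0, 0, 0]
    - [0.45, 0, 0, 15, 0, 0, 0]
    - [0.45, 0, 0, 15, 0, 0, 0]
    - [0.45, 0, 0, 20, 0, 0, 0]
    - [0.45, 0, 0, 25, 0, 0, 0]
    - [0.45, 0, 0, 25, 0, 0, 0]
    - [0.45, 0, 0, 15, 0, 0, 0]
    - [0.45, 0, 0, 0, 0, 0, 0]

```text
time: 8.47
tool_pos: [0.5447, -0.1904, 0.2563]
ee_rot: [0.006, 0.783, 0.623, 0.003]
force: [-0.2, -0.1, -0.0]
opening: 0.0525
gripper_force: 0.0
```

Call:
step_arm:
  moves:
    - [0.45, 0, 0, 10, 0, 0, 0]
    - [0.45, 0, 0, 0, 0, 0, 0]
    - [0.45, 0, 0, 0, 0, 0, 0]
    - [0.45, 0, 0, 0, 0, 0, 0]
    - [0.45, 0, 0, 0, 0, 0, 0]
    - [0.45, 0, 0, 0, 0, 0, 0]

```text
time: 8.97
tool_pos: [0.5408, -0.1888, 0.2585]
ee_rot: [-0.001, 0.783, 0.623, -0.0]
force: [-0.8, 0.2, -0.2]
opening: 0.0522
gripper_force: 0.0
```

```bash
python3 - <<'E'
from h import *
st=r.read_state();print(st["tool_pos"],st["force"],st["opening"])
w=eyes.camera("wrist");s=eyes.camera("scene")
a=cv2.resize(s[60:200,280:430],(300,280),interpolation=3)
b=cv2.resize(w[:,:],(480,300))
cv2.imwrite("pics/p4.png",np.hstack([cv2.copyMakeBorder(a,0,20,0,0,0),b]))
E
```

```text
[ 0.54076295 -0.18881858  0.25846851] [-0.77024491  0.21354246 -0.18114381] 0.052155770669635934
```

View pics/p4.png

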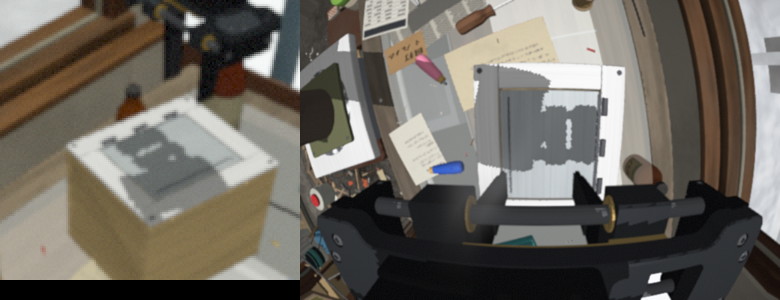

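The flap is level and shut, the gripper is clear above it, and the awl is inside. I hand the job in.

```bash
python3 -c "
from station import r
print(r.finish_job())"
```

```text
the job is handed in; nothing more can be done
None
```

I dropped the broken awl through the held-open flap into the scrap box, the flap sprang shut, and I handed the job in at about 9 s; I never went near the whole awl, and no verdict was returned.

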